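Start the banknote counter

ROBOT

A 6-joint arm with a two-finger parallel gripper is mounted at the origin on the work surface. World frame = base frame: x ahead of the robot, y to its left, z up, the work surface at z = 0. Lengths are in mm, angles in rad, forces in N, time in s.
With the tool pointing down it reaches from about 325 to 875 mm from the base axis. Payload 4.4 kg.
Tool frame: the origin (TCP) lies on the centre line of the jaws, within the pads' length; the fingertips stand ahead of it and the grasp point (between the pads) lies 6 mm ahead of it (ctrl.tcp_to_tips is the z of the fingertips in the tool frame, in mm); z points along the fingers, y is the line along which they close (so a half turn about z gives the same grasp; the last joint's range is limited). The gripper opens to 85 mm and grips with 20 to 120 N. Pads are 22 mm wide; open, the fingers measure 114 mm over their backs; the gripper's body (76 mm by 85 mm) begins 54 mm behind the grasp point. The pads swing forward as they close: fully open they stand 13 mm farther back than shut.
Start: joints at [1.149, 0.207, 1.542, -0, 1.393, -0.15], TCP at [153.824, 554.045, 256.282] pointing down, gripper open.
Joint ranges: [-2.73, 2.73], [-0.86, 2.22], [0.23, 2.46], [-1.11, 4.25], [0.08, 2.63], [-2.82, 2.82]. Speed limits (rad/s): [2.79, 2.79, 3.14, 3.14, 3.14, 3.14].

INTERFACE

Orientations are given as a 3x3 rotation matrix whose columns are the frame's x, y, z axes.
In Python, from plant import ctrl, sensors, optics gives the robot as it stands. Calls block until the motion is done:
- ctrl.move_ptp(position, orientation): joint-space move of the TCP to a pose.
- ctrl.move_l(position, rot=None, vel=150, threshold=None): straight line of the TCP; rot=None keeps the orientation; vel is the mean speed in mm/s. With threshold (N) it stops when the force on the tool has changed by that much, and returns True; else False.
- ctrl.set_joints(angles): joint-space move.
- ctrl.gripper_to(opening, force=None): finger opening in mm; force is the grip in N (None keeps the last); returns when the fingers have stopped.
- ctrl.hold(seconds).
- ctrl.solve_ik(position, orientation): joint angles nearest the present ones, or None.
- sensors.read_state(): the state.
- optics.grab_frame(name): name is "scene" or "top"; returns (picture, depth): 384x512x3 uint8, red, green, blue; 384x512 float32, mm along the optical axis (not along the pixel's ray), 0 where there is no reading.
- optics.camera_params(name): a dict with "mtx" (3x3 intrinsics, pixels), "R" (3x3) and "t" (3): a world point X has camera coordinates R X + t. Camera axes: x right, y down, z forward; pixel columns grow to the right and rows downward; lengths in mm; the calibration is good to about 2 mm. A picture is of the moment at which its call begins. camera_params takes no time and is no camera call.
A pose or a line that the arm cannot do raises ctrl.MotionError and nothing moves.
- ctrl.finish_job(): hands the job in; it is judged then, once.
The state is a dict: "t": time; "q": joint angles; "qvel": joint speeds; "tau": joint torques, N m; "eef_pos": TCP position; "eef_rot": TCP orientation; "force": force on the tool from outside, world axes, zero at the start; "wrist_torque": the same for the moment, N m; "grip_width": finger opening in mm; "grasp_force": force on a finger pad.
Only numpy, scipy, OpenCV 4.12 (cv2) and the standard library are available. Lean on these libraries where they do the work, as an engineer would, in place of code of your own. Each camera call takes 0.05 s, during which the arm holds its last target. There are 200 camera calls.

TASK

Start up the banknote counter by pressing its controls in order; nothing needs to be gripped. First switch the mains rocker on, by pushing down its raised end, the one marked with a white bar, until it is all the way over. Then press the blue key on the counter fully in, and after it the green key fully in. Leave the red and yellow keys alone and do not move or lift the card terminal, the stamp or the pen cup.

Things in the scene. Friction and masses are not known exactly. Their poses are not given: they have to be found in the camera images.
- counter: banknote counter, light grey, fixed: 240 (x) x 320 (y) x 185 mm high; origin at the centre of its underside, its x axis points to its rear. The front deck (its x from -120 to 15 mm) is level, 120 mm high, and carries four keys in a row along its y axis, 62 mm in front of the origin and 56 mm apart, in an order that changes; the rear part is 185 mm high.
- blue_top (a point): blue key: square key cap 26 x 26 mm on a grey 36 mm bezel, on the counter's deck; this point is the centre of its top face, 136 mm above the work surface when up, 129 mm when fully in (z up).
- green_top (a point): green key: square key cap 26 x 26 mm on a grey 36 mm bezel, on the counter's deck; this point is the centre of its top face, 136 mm above the work surface when up, 129 mm when fully in (z up).
- red_top (a point): red key: square key cap 26 x 26 mm on a grey 36 mm bezel, on the counter's deck; this point is the centre of its top face, 136 mm above the work surface when up, 129 mm when fully in (z up).
- yellow_top (a point): yellow key: square key cap 26 x 26 mm on a grey 36 mm bezel, on the counter's deck; this point is the centre of its top face, 136 mm above the work surface when up, 129 mm when fully in (z up).
- blue_key (a joint): travel of the blue key straight down in m: 0 up, 0.007 fully in. A latching key: about 3 N moves it, no spring, it stays where it is left. Press second.
- green_key (a joint): travel of the green key straight down in m: 0 up, 0.007 fully in. A latching key: about 3 N moves it, no spring, it stays where it is left. Press third.
- red_key (a joint): travel of the red key straight down in m: 0 up, 0.007 fully in. A latching key: about 3 N moves it, no spring, it stays where it is left. Leave up.
- yellow_key (a joint): travel of the yellow key straight down in m: 0 up, 0.007 fully in. A latching key: about 3 N moves it, no spring, it stays where it is left. Leave up.
- switchbox: white mains switch box, fixed: 85 (x) x 110 (y) x 45 mm high; origin at the centre of its underside. A dark red rocker, 46 (along box x) x 28 mm, sits in a black frame in the middle of its top; the rocker's hinge runs along the box's y axis, 56 mm above the work surface, at the bottom of the shallow V that the two halves of its top face make.
- rocker_on_end (a point): point on the top face of the rocker's on end (marked with a white bar), 16 mm from the hinge towards the box's +x; when off this end is raised and the point is about 62 mm above the work surface, when fully on 56 mm and that half of the face is level. Push it down.
- rocker (a joint): rocker angle in rad: 0 off (on end raised) to 0.4 fully on (on end down); starts between 0 and 0.08. Friction only (about 2.5 N at the point rocker_on_end), it stays where it is left.
- terminal_center (a point): centre of the yellow card terminal, loose, 160 x 78 x 22 mm, lying on the work surface beside the counter. Leave it.
- stamp_center (a point): centre of a loose wooden-handled stamp, 60 mm tall, 28 mm across, standing on the counter's deck at the end of the key row, at least 60 mm from the nearest key's centre. Leave it.
- pencup_center (a point): centre of a loose dark pen cup, 72 mm across, 95 mm tall (pens to 130 mm), beside the switch box. Leave it.
Not all that is in view belongs to the job. What is shaped like the switchbox but purple is not meant.

How it is judged (in metres and radians):
On the way, in this order (a step that is already met when the one before it is completed fails the run):
1. the mains rocker is switched on (value of joint rocker above 0.33 rad), for 0.2 s.
2. the blue key is pressed fully in (value of joint blue_key above 0.0055 m), for 0.2 s.
3. the green key is pressed fully in (value of joint green_key above 0.0055 m), for 0.2 s.
At the end, for the whole second after the job is handed in: The rocker is on (over 0.33 of 0.4 rad), the blue and green keys are in (over 5.5 of 7 mm), the red and yellow keys are up (under 2 mm), and the terminal, stamp and pen cup stand within 15 mm of where they were, upright (within 0.2 rad) (value of joint rocker above 0.33 rad and value of joint each of blue_key, green_key above 0.0055 m and value of joint each of red_key, yellow_key below 0.002 m and distance of each of terminal_center, stamp_center, pencup_center from where it was at the start of the episode below 0.015 m and angle between each of terminal_center, stamp_center, pencup_center's own z axis and vertical below 0.2 rad); the robot touches nothing.
It fails at once if the blue key is pressed before the rocker is on (value of joint blue_key above 0.003 m and value of joint rocker below 0.3 rad).
It fails at once if the green key is pressed before the blue key is in (value of joint green_key above 0.003 m and value of joint blue_key below 0.005 m).
It fails at once if the red or yellow key is pressed (value of joint any of red_key, yellow_key above 0.003 m).
It fails at once if the terminal, stamp or pen cup is moved, lifted or tipped (distance of any of terminal_center, stamp_center, pencup_center from where it was at the start of the episode above 0.02 m or angle between any of terminal_center, stamp_center, pencup_center's own z axis and vertical above 0.4 rad).
It also fails if it takes over 48 s, if anything falls off the work surface, if the arm or the gripper's body presses on something with over 40 N, if the wrist force passes 120 N, or if a joint passes its speed limit or range.

## Working session

There is one attempt and no reset: what is moved stays moved. The work goes in short steps, each a Python script; the robot and the scene stay as the last script left them, time stands still between calls to the robot, and variables do not carry over. Pictures are saved under pics/ and viewed, at most 10 in all, crops included, and the job is handed in when it is done.

```bash
mkdir -p pics; python3 - <<'E'
from plant import ctrl,sensors,optics
import cv2,numpy as np
for n in("scene","top"):
    p,d=optics.grab_frame(n); cv2.imwrite(f"pics/{n}0.png",p[:,:,::-1]); np.savez(f"{n}0.npz",p=p,d=d)
    c=optics.camera_params(n); print(n,c["mtx"],(-np.array(c["R"]).T@c["t"]).round(),np.array(c["R"])[2].round(2))
s=sensors.read_state();print(s["t"],s["eef_rot"],s["grip_width"],ctrl.tcp_to_tips)
E
```

```text
scene [[411.84682918   0.         254.88823865]
 [  0.         411.84682918 191.25753486]
 [  0.           0.           1.        ]] [1016.  342. 1109.] [-0.36 -0.35 -0.86]
top [[454.2109776    0.         256.17633972]
 [  0.         454.2109776  184.66516023]
 [  0.           0.           1.        ]] [ 385.  -32. 1529.] [ 0.14 -0.   -0.99]
0.1 [[-9.63572482e-01  2.67445917e-01 -8.68104338e-04]
 [ 2.67447131e-01  9.63570622e-01 -1.92072746e-03]
 [ 3.22789121e-04 -2.08293214e-03 -9.99997779e-01]] 85.36655632697135 25.0
```

View pics/scene0.png

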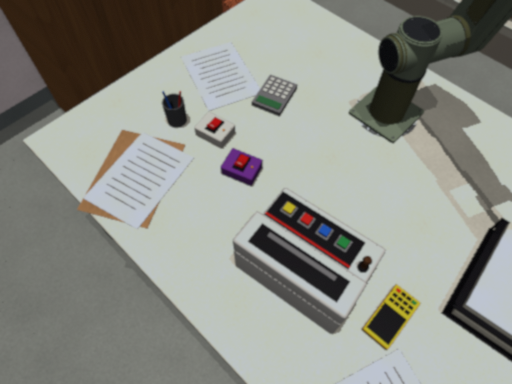

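View pics/top0.png

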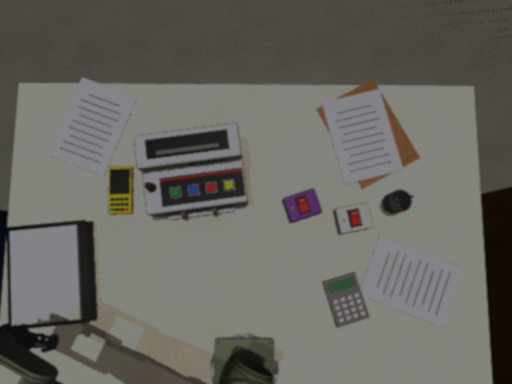

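The scene view shows the counter's keys at yellow (289,208), red (306,219), blue (325,231) and green (343,242), with the stamp at (365,264). The candidates for the switch box are the white box, scene (215,127) / top (353,217), the purple decoy, scene (242,165) / top (302,205), and the calculator, scene (275,94). I choose the white one. Other blue or green things: only the calculator's green display, scene (268,102).

```bash
cat > h.py <<'E'
import numpy as np,cv2
from plant import ctrl,sensors,optics
def ray(n,u,v,z):
    c=optics.camera_params(n);R=np.array(c["R"]);t=np.array(c["t"]).ravel()
    o=-R.T@t;d=R.T@np.linalg.solve(c["mtx"],[u,v,1.]);return o+d*(z-o[2])/d[2]
def blobs(n,p,lo,hi,box,amin=6):
    h=cv2.cvtColor(p,cv2.COLOR_RGB2HSV);m=cv2.inRange(h,lo,hi);k=np.zeros_like(m);x0,y0,x1,y1=box;k[y0:y1,x0:x1]=255
    _,_,s,c=cv2.connectedComponentsWithStats(m&k)
    return [(c[i],s[i,4]) for i in range(1,len(c)) if s[i,4]>=amin]
E
python3 - <<'E'
from h import *
P={n:np.load(n+"0.npz")["p"] for n in("scene","top")}
cs=dict(yellow=((22,120,90),(34,255,255)),red=((0,140,90),(8,255,255)),blue=((100,120,80),(125,255,255)),green=((50,120,60),(85,255,255)))
B=dict(scene=(265,188,385,280),top=(140,165,246,212));S=dict(scene=(196,108,238,148),top=(333,200,373,236))
for n in P:
    for c,(a,b) in cs.items():
        for q,s in blobs(n,P[n],a,b,B[n]): print(n,c,q.round(1),s,ray(n,*q,136).round(1))
    for q,s in blobs(n,P[n],*((0,120,50),(10,255,255)),S[n],3): print(n,"rocker",q.round(1),s,ray(n,*q,60).round(1))
    for q,s in blobs(n,P[n],(0,0,150),(180,60,255),S[n],3): print(n,"white",q.round(1),s,ray(n,*q,50).round(1))
a=cv2.resize(P["scene"][100:155,185:265],None,fx=8,fy=8,interpolation=cv2.INTER_CUBIC);cv2.imwrite("pics/c1.png",a[:,:,::-1])
a=cv2.resize(P["top"][185:240,325:385],None,fx=10,fy=10,interpolation=cv2.INTER_CUBIC);cv2.imwrite("pics/c2.png",a[:,:,::-1])
E
```

```text
scene yellow [288.7 207.2] 102 [579.3  49.3 136. ]
scene red [307.4 239.4] 305 [615.2 146.1 136. ]
scene red [306.5 218.4] 97 [571.2 105.1 136. ]
scene blue [324.5 229.9] 104 [563.6 160.2 136. ]
scene green [343.4 241.6] 95 [555.3 215.5 136. ]
scene rocker [214.1 123.2] 94 [ 485.4 -354.4   60. ]
scene white [218.7 122.5] 1020 [ 467.8 -352.5   50. ]
scene white [203.1 143.4] 141 [ 561.1 -325.4   50. ]
top yellow [228.6 184.2] 70 [577.5  48.2 136. ]
top red [200.4 174.6] 125 [607.2 136.1 136. ]
top red [210.6 186.6] 60 [569.7 103.7 136. ]
top blue [192.6 189.2] 64 [561.1 159.2 136. ]
top green [175.  191.6] 50 [553.4 213.4 136. ]
top rocker [354.5 217.5] 139 [ 481.5 -356.5   60. ]
```

View pics/c1.png

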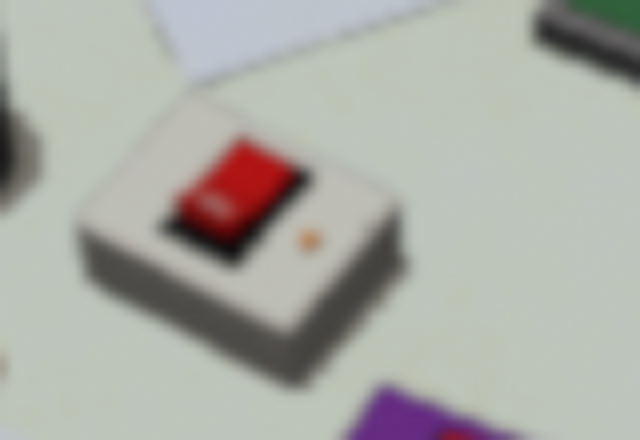

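View pics/c2.png

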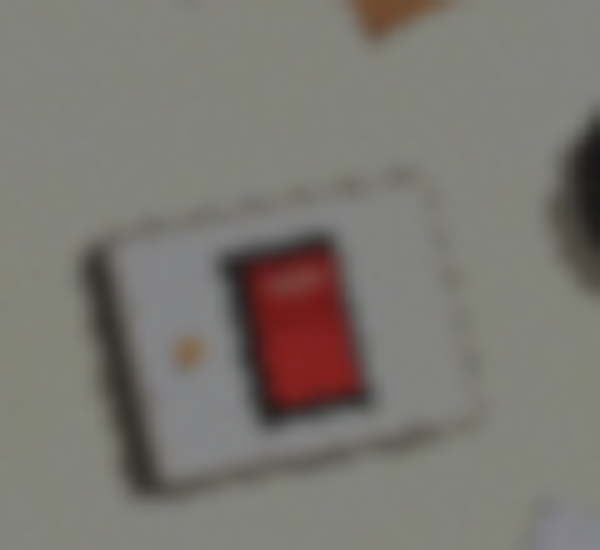

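The close crops confirm the white box. The white bar is at crop 2 (298,285), i.e. top (354.4,213), on the +x end of the rocker, and the orange lamp is just decoration. The key spacing comes out at 56 mm, as it should.

```bash
python3 - <<'E'
from h import *
f1=lambda a,b:(185+(a+.5)/8-.5,100+(b+.5)/8-.5); f2=lambda a,b:(325+(a+.5)/10-.5,185+(b+.5)/10-.5)
C1=np.array([ray("scene",*f1(*p),45) for p in((78,222),(195,90),(398,205),(292,335))])
C2=np.array([ray("top",*f2(*p),45) for p in((105,240),(425,175),(480,405),(165,485))])
for C in(C1,C2): print(C[:,:2].round(1).tolist(),C.mean(0).round(1),[np.linalg.norm(C[i]-C[i-1]).round(1) for i in range(4)])
print("bar",ray("scene",*f1(215,205),63).round(1),ray("top",*f2(298,285),63).round(1))
e=ray("top",*f2(280,242),50)-ray("top",*f2(320,415),50);print("frame axis",e,np.arctan2(e[1],e[0]))
print("cup",ray("top",398,200,95))
d=np.load("scene0.npz")["d"];print(d[120:128,210:219].round())
ctrl.gripper_to(0,40);s=sensors.read_state();print(s["t"],s["grip_width"],ctrl.tcp_to_tips,s["force"])
E
```

```text
[[535.4, -397.8], [453.9, -416.0], [436.9, -310.8], [513.3, -293.3]] [ 484.9 -354.5   45. ] [np.float64(106.8), np.float64(83.5), np.float64(106.5), np.float64(78.4)]
[[511.6, -296.6], [533.6, -402.2], [458.3, -418.1], [431.8, -314.7]] [ 483.8 -357.9   45. ] [np.float64(81.8), np.float64(107.9), np.float64(76.9), np.float64(106.7)]
bar [ 498.8 -352.5   63. ] [ 495.8 -355.6   63. ]
frame axis [56.28782928 11.68077499  0.        ] 0.20461447868764104
cup [ 535.6672732  -488.38257895   95.        ]
[[1367. 1365. 1352. 1352. 1355. 1357. 1358. 1358. 1358.]
 [1365. 1353. 1352. 1354. 1355. 1356. 1349. 1344. 1355.]
 [1345. 1356. 1347. 1343. 1347. 1352. 1350. 1348. 1350.]
 [1347. 1341. 1346. 1346. 1343. 1351. 1340. 1347. 1349.]
 [1346. 1343. 1347. 1347. 1348. 1348. 1345. 1340. 1348.]
 [1335. 1340. 1333. 1342. 1342. 1341. 1345. 1342. 1347.]
 [1333. 1335. 1331. 1334.    0. 1333. 1341. 1354. 1352.]
 [1330. 1332. 1335. 1329. 1332. 1339. 1347. 1342. 1352.]]
0.8667 0.03735992385488297 25.0 [0.58228679 0.41252756 0.55834184]
```

Box sides measure about 80 x 107 mm (given 85 x 110) and the two views agree within 4 mm. Target for the rocker is 17 mm along +x from the centre (484.4, -356.2), with yaw 0.2.

```bash
cat >> h.py <<'E'
def rot(a):
    c,s=np.cos(a),np.sin(a);return np.array([[c,s,0],[s,-c,0],[0,0,-1.]])
def press(xy,yaw,top,bottom,thr=15):
    """top/bottom: tip heights"""
    T=ctrl.tcp_to_tips;best=None
    for a in(yaw,yaw+np.pi):
        q=ctrl.solve_ik([*xy,top+40+T],rot(a))
        if q is not None and (best is None or abs(q[5])<abs(best[0])): best=(q[5],a)
    R=rot(best[1])
    ctrl.move_ptp([*xy,top+60+T],R);ctrl.move_l([*xy,top+8+T],vel=100);ctrl.hold(.2)
    f0=sensors.read_state()["force"]
    hit=ctrl.move_l([*xy,bottom+T],vel=25,threshold=thr)
    s=sensors.read_state();print("hit",hit,"tipz",s["eef_pos"][2]-T,"dF",(s["force"]-f0).round(1),s["t"])
    ctrl.hold(.3);s=sensors.read_state();print((s["force"]-f0).round(1),s["eef_pos"].round(1))
    ctrl.move_l([*xy,top+70+T],vel=150)
E
python3 - <<'E'
from h import *
p=sensors.read_state();ctrl.move_l(p["eef_pos"]+[0,0,50])
q=sensors.read_state()["q"]
# raised transit over the counter, then press
press((501,-352.8),.2,66,53.5)
ctrl.move_ptp([430,-200,300],sensors.read_state()["eef_rot"])
f,_=optics.grab_frame("scene");cv2.imwrite("pics/c3.png",cv2.resize(f[100:155,185:265],None,fx=8,fy=8,interpolation=cv2.INTER_CUBIC)[:,:,::-1])
E
```

```text
hit True tipz 56.080330013731725 dF [0.2 0.4 4.2] 6.375
[0.2 0.3 4. ] [ 502.2 -352.8   81. ]
```

View pics/c3.png

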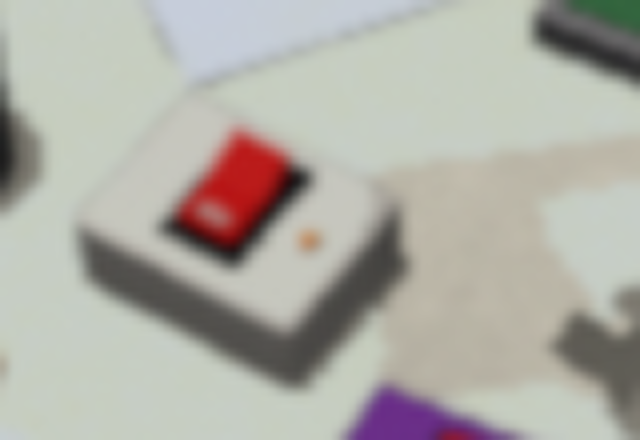

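The bar has dropped from crop row 205 to about 215 and the off end now stands up. The tips met a hard stop at 56.1 mm, the fully-on height. On to the blue key.

```bash
python3 - <<'E'
from h import *
press((562.4,159.7),.143,136,127)
press((554.4,214.5),.143,136,127)
ctrl.move_ptp([330,380,320],rot(.143+np.pi))
f,d=optics.grab_frame("scene");print(sensors.read_state()["t"])
cv2.imwrite("pics/c4.png",cv2.resize(f[90:350,150:430],None,fx=2.3,fy=2.3,interpolation=cv2.INTER_CUBIC)[:,:,::-1])
E
```

```text
hit True tipz 128.98552265701838 dF [-0.4  0.3  3.9] 11.3
[-0.6  0.5  5.2] [562.6 159.8 154. ]
hit False tipz 128.8532136097033 dF [-4.1 -0.1 12.1] 16.5417
[-2.9 -0.8 10.9] [554.7 214.6 153.9]
18.6917
```

View pics/c4.png

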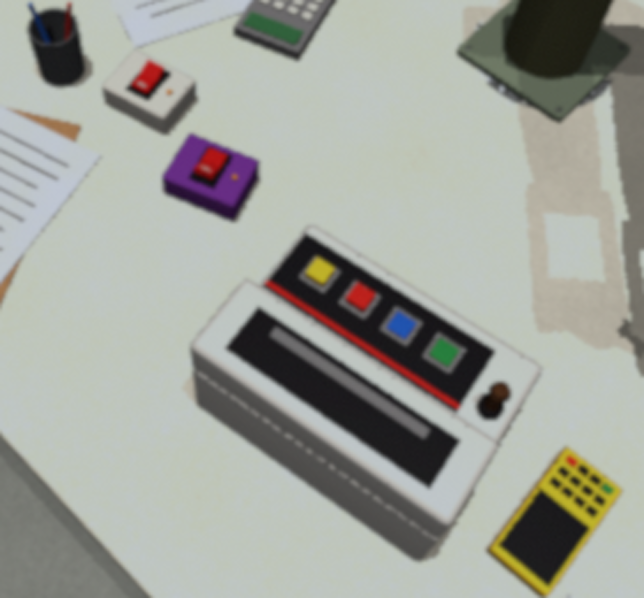

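The blue (402,325) and green (444,352) keys sit flush in their bezels, and the yellow and red keys are still up. The stamp (494,400), terminal and pen cup are where they were.

```bash
python3 -c "
from plant import ctrl
print(ctrl.finish_job())"
```

```text
the job is handed in; nothing more can be done
None
```

I switched the rocker on, then pressed the blue key and the green key fully in, and handed the job in at about 19 s; the tip heights (56.1, 129.0 and 128.9 mm) and the last picture agree, but no verdict was returned.

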